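Lock the vial rack into the autosampler

ROBOT

A 6-joint arm with a two-finger parallel gripper is mounted at the origin on the work surface. World frame = base frame: x ahead of the robot, y to its left, z up, the work surface at z = 0. Lengths are in mm, angles in rad, forces in N, time in s.
With the tool pointing down it reaches from about 325 to 850 mm from the base axis. Payload 15.5 kg.
Tool frame: the origin (TCP) lies at the very end of the fingers, on their centre line; the grasp point (between the pads) lies 19 mm behind it (ctrl.hold_point_z is the distance from the TCP to the grasp point, in mm); z points along the fingers, y is the line along which they close (so a half turn about z gives the same grasp; the last joint's range is limited). The gripper opens to 91 mm and grips with 3 to 60 N. Pads are 32 mm wide; open, the fingers measure 118 mm over their backs; the gripper's body (76 mm by 178 mm) begins 60 mm behind the grasp point.
Start: joints at [-1.202, 0.494, 1.345, -0, 1.302, -0.096], TCP at [279.595, -558.975, 213.915] pointing down, gripper open.
Joint ranges: [-2.91, 2.91], [-0.82, 2.16], [0.22, 2.67], [-1.22, 4.37], [0.12, 2.79], [-3.08, 3.08]. Speed limits (rad/s): [1.89, 1.89, 2.57, 3.01, 3.01, 3.01].

INTERFACE

Orientations are given as a rotation vector (axis times angle).
In Python, from station import ctrl gives the robot as it stands. The module is installed in compiled form; this text tells all that it offers.
- The arm moves only by the tool send_rows, never from a script. Its argument "deltas" is one flat list of numbers, 7 for each row, row after row: the turn, a rotation vector about the tool's x, y, z in rad, then the shift along the tool's x, y, z in m, then the finger opening in m, from 0 to 0.0912. A call has 1 to 10 rows; each row shifts and turns the commanded pose from where the row before left it, along the tool's axes as they then stand; what a row does not reach is not made up. A row lasts 1/12 s, in which the tool goes at most 41.7 mm and 7.16 degrees, less where a joint would pass 70% of its speed; a pose out of reach is approached as far as the arm can. A call with a gripper value outside its range is refused whole. The fingers move at their own pace and stop on an object; the grip force is fixed at half the most. Time passes only in rows, so rows that do not move let the fingers close. It gives the time, the measured TCP pose, the force, the opening and the grip force at its end, in the units of the state.
- ctrl.state(): the state, without advancing time (a new reading comes with each control period).
- ctrl.read_camera(name): name is "scene" or "side" or "wrist"; returns the picture (480x640x3 uint8, blue, green, red); there is no depth.
- ctrl.calibration(name): a dict with "camera_matrix" (3x3 intrinsics, pixels), "pose" (4x4, takes a point from camera to world coordinates). Camera axes: x right, y up, looking along -z (the intrinsics and any distortion apply to the point x, -y, -z); pixel columns grow to the right and rows downward; lengths in mm; the calibration is good to about 2 mm. A picture is of the moment at which its call begins: read the wrist's pose just before it. calibration takes no time and is no camera call; for the wrist camera it gives the pose at the moment of the call.
- ctrl.finish_job(): hands the job in; it is judged then, once.
The state is a dict: "clock": time; "q": joint angles; "joint_vel": joint speeds; "effort": joint torques, N m; "ee_pos": TCP position; "tcp_rot": TCP orientation; "wrist_force": force on the tool from outside, world axes, zero at the start; "torque": the same for the moment, N m; "opening": opening from 0.0 (shut) to 1.0 (fully open); "finger_force": force on a finger pad.
Only numpy, scipy, OpenCV 4.12 (cv2) and the standard library are available. Lean on these libraries where they do the work, as an engineer would, in place of code of your own. Each camera call takes 0.05 s, during which the arm holds its last target. There are 200 camera calls.

TASK

Gently push the black vial rack fully home against the stop of the white sampler dock. Then pinch in both blue release tabs of the dock's knob, turn it clockwise to its end stop by feel without forcing it, and let go so that both tabs spring fully out and the knob is locked with its yellow blade in front of the rack. Leave the bottle, the small vial and the mouse where they are.

Things in the scene. Friction and masses are not known exactly. Their poses are not given: they have to be found in the camera images.
- dock: White fixed dock plate on the table, 270 x 270 mm, 12 mm thick. Origin: on the table, below the middle of the front face of a rack that is fully home. +x: the way the rack is pushed home; +y: left of that; z up. The plate spans x -140..130, y -135..135 mm. The knob axis is vertical, at dock x = -80, y = +50 mm.
- rack: Black vial rack with blue vial caps, 100 (x) x 130 (y) x 45 mm tall (60 with caps), its underside 12 mm above the table. It is guided by the dock and can only slide along dock x, with 2 to 4 N of drag, and stays where it is left. Origin: middle of the lower edge of its front (-x) face; home = origin at dock x = 0; starts 25 to 45 mm short.
- collar: Grey ring of teeth with two red stop posts around the knob's foot, 74 mm diameter, top 22 mm above the table; origin on the plate on the knob axis. Tab pawls lock in its notches. The end stop is anywhere from 1.05 to 1.45 rad of knob angle, unmeasured: feel it. At the stop, or up to 0.08 rad short, the pressed tabs spring out into the notch when let go. Do not press the stop over 40 N.
- knob_grip (a point): Point on the vertical knob axis, 55 mm above the table, near mid-height of the blue tab pads (36 to 66 mm above the table, 24 mm wide). The black knob core is 36 mm in diameter (cap 39), its top 71 mm above the table. Turning takes under 0.2 N m before the end stop; 0.3 N m means that the stop is reached.
- knob (a joint): Knob angle, rad: about 0 unlocked (as found), grows as the knob turns clockwise seen from above. At angle q, tab A stands from the knob axis towards dock yaw 130 degrees (2.269 rad) minus q, and tab B the other way: the line to pinch along.
- tab_a (a joint): Travel of blue release tab A, m: 0 out, 0.007 in. Outer faces are 56 mm apart when both are out, 42 when both are in. Spring: 3 N to start, 10 N fully in. Each tab must be in by over 0.004 before the knob can turn. The tabs move independently: an off-centre pinch presses one less than the other.
- tab_b (a joint): Travel of blue release tab B, m: the same as tab A, on the other side of the knob.
- reagent: Amber bottle, 60 mm diameter, 130 mm tall, standing beside the dock; bystander. Origin: centre of its underside.
- vial: Small amber vial with blue cap, 28 mm diameter, 70 mm tall, standing beside the dock; bystander. Origin: centre of its underside.
- mouse: Grey computer mouse, 100 x 60 mm, 32 mm tall, on the table beside the dock; bystander. Origin: centre of its underside.
- dock_stop (a point): Top middle of the white end stop's face, at dock x = +100 mm, 37 mm above the table, where the rack's far face is when home. Aluminium rails, 10 mm tall, run at dock y = +-71.5 mm (dock x -40..115 mm) beside the rack.
- push_point (a point): On the rack's front face, 35 mm to its -y side (away from the knob), 33 mm above the rack's underside: a good place to push along dock +x with closed fingers held across dock y (keep the gripper's body off the knob). More than 25 N is too rough: push until the force jumps.
- blade_pivot (a point): On the knob axis, top face of the yellow quadrant blade, 31 mm above the table. The blade turns with the knob, reaches 75 mm from the axis and spans about 68 degrees; its middle stands at dock yaw 92 degrees minus the knob angle. When locked it bars the rack; a rack not home blocks it.

How it is judged (in metres and radians):
On the way, in this order (a step that is already met when the one before it is completed fails the run):
1. the rack is pushed home (within 3 mm of the end stop) with the knob still unlocked (x of rack in the frame of dock above -0.003 m and value of joint knob below 0.15 rad), for 0.2 s.
2. both release tabs are held in (more than 4 mm) with the knob turned past 0.5 rad (value of joint each of tab_a, tab_b above 0.004 m and value of joint knob above 0.5 rad), for 0.05 s.
At the end, for the whole second after the job is handed in: The rack is home (its front face within 3 mm of home), the knob has been turned to its locked notch (more than 0.85 rad) and both tabs have sprung out to within 1.5 mm of fully out; all at rest (x of rack in the frame of dock above -0.003 m and value of joint knob above 0.85 rad and value of joint each of tab_a, tab_b below 0.0015 m and velocity of joint knob between -0.05 and 0.05 rad/s and linear speed of rack below 0.01 m/s); the robot touches nothing.
It fails at once if the rack is pushed with more than 25 N (contact force between rack and the arm above 25 N or contact force between rack and the fingers above 25 N).
It fails at once if the knob is forced against its latch teeth or end stop with more than 40 N (contact force between collar and anything else above 40 N).
It fails at once if a bystander is moved by more than 20 mm or tipped (distance of any of reagent, vial, mouse from where it was at the start of the episode above 0.02 m or angle between any of reagent, vial's own z axis and vertical above 0.3 rad).
It also fails if it takes over 69 s, if anything falls off the work surface, if the arm or the gripper's body presses on something with over 40 N, if the wrist force passes 120 N, or if a joint passes its speed limit or range.

## Working session

There is one attempt and no reset: what is moved stays moved. The work goes in short steps, Python scripts to look and compute and a tool call to move; the robot and the scene stay as the last step left them, time stands still between calls to the robot, and variables do not carry over. Pictures are saved under pics/ and viewed, at most 10 in all, crops included, and the job is handed in when it is done.

Besides the shell and the picture viewer there is one more tool, called by a JSON object that holds its "fn" and its "kwargs", one argument or row to a line. send_rows: Moves the arm, as the interface text tells. Its arguments: {"type":"object","properties":{"deltas":{"type":"array","items":{"type":"number"}}},"required":["deltas"]}

```bash
mkdir -p pics; python3 - <<'E'
from station import ctrl
import cv2,numpy as np
np.set_printoptions(precision=4,suppress=True)
for n in ("scene","side"):
    im=ctrl.read_camera(n); cv2.imwrite(f"pics/{n}0.png",im)
    c=ctrl.calibration(n); print(n,c)
print(ctrl.state())
E
```

```text
scene {'camera_matrix': array([[459.3705,   0.    , 317.7187],
       [  0.    , 459.3705, 245.3609],
       [  0.    ,   0.    ,   1.    ]]), 'pose': array([[   0.6763,   -0.4415,    0.5897,  992.2074],
       [   0.7367,    0.4054,   -0.5413, -359.196 ],
       [  -0.0001,    0.8004,    0.5994,  462.9054],
       [   0.    ,    0.    ,    0.    ,    1.    ]])}
side {'camera_matrix': array([[548.7056,   0.    , 309.1264],
       [  0.    , 548.7056, 246.193 ],
       [  0.    ,   0.    ,   1.    ]]), 'pose': array([[ -0.8663,   0.3716,  -0.3338, 319.2798],
       [ -0.4995,  -0.6488,   0.574 , 466.1025],
       [ -0.0033,   0.664 ,   0.7477, 687.2581],
       [  0.    ,   0.    ,   0.    ,   1.    ]])}
{'clock': 0.1, 'q': array([-1.2025,  0.4941,  1.3461,  0.    ,  1.3025, -0.0955]), 'joint_vel': array([-0.0004, -0.0031, -0.0017, -0.0014, -0.0006, -0.0002]), 'effort': array([  0.0009, -88.0239, -38.2543,   0.0706,   0.0482,   0.    ]), 'ee_pos': array([ 279.4819, -558.6214,  213.3989]), 'tcp_rot': array([-3.0564, -0.7218,  0.0002]), 'wrist_force': array([ 0.5378, -0.121 ,  0.5682]), 'torque': array([ 0.0103, -0.0057, -0.0354]), 'finger_force': 0.0, 'opening': 0.9999550936022528}
```

View pics/scene0.png

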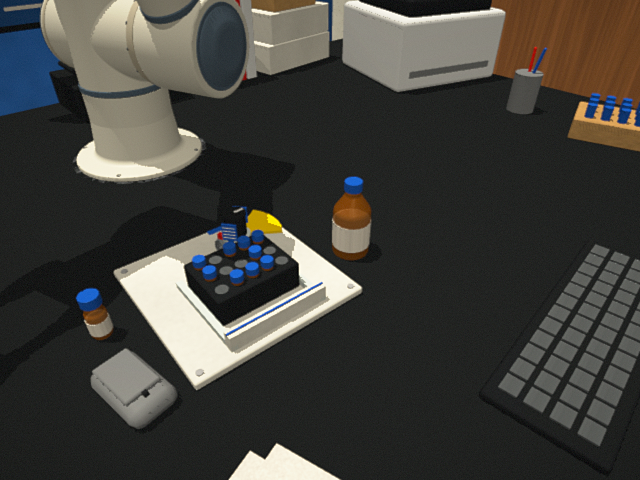

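View pics/side0.png

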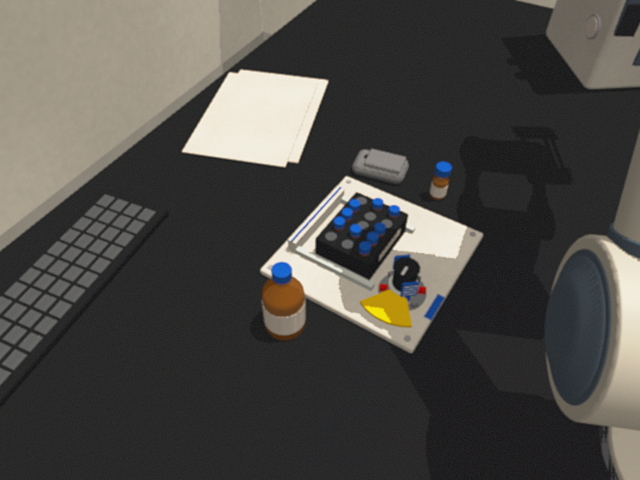

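Scene and side views show the plate. Side-view plate corners are about (347,178), (262,270), (411,350) and (482,234). The stop is on the left of that view, and the knob is at about (405,272) with the yellow blade below it. I'll refine the corners by mask.

```bash
cat > h.py <<'E'
import cv2,numpy as np
np.set_printoptions(precision=4,suppress=True)
def ray(c,uv,z):
    K,P=c["camera_matrix"],c["pose"]
    uv=np.atleast_2d(uv).astype(float)
    d=np.c_[(uv[:,0]-K[0,2])/K[0,0],-(uv[:,1]-K[1,2])/K[1,1],-np.ones(len(uv))]@P[:3,:3].T
    o=P[:3,3]; return (o+d*((z-o[2])/d[:,2])[:,None])[:,:2]
def proj(c,X):
    P=c["pose"];K=c["camera_matrix"];p=(np.atleast_2d(X)-P[:3,3])@P[:3,:3]
    return np.c_[K[0,0]*p[:,0]/-p[:,2]+K[0,2],K[1,1]*-p[:,1]/-p[:,2]+K[1,2]]
def rigid(D,W):
    D,W=np.array(D,float),np.array(W,float);a=D-D.mean(0);b=W-W.mean(0)
    yaw=np.arctan2((a[:,0]*b[:,1]-a[:,1]*b[:,0]).sum(),(a*b).sum())
    R=np.array([[np.cos(yaw),-np.sin(yaw)],[np.sin(yaw),np.cos(yaw)]])
    t=W.mean(0)-R@D.mean(0); return yaw,t,R,W-(D@R.T+t)
E
python3 - <<'E'
from h import *; from station import ctrl
D=[(130,-135),(130,135),(-140,135),(-140,-135)]
for n,cs in (("side",[(347,178),(262,270),(411,350),(482,234)]),("scene",[(198,388),(361,290),(270,222),(115,272)])):
    im=cv2.imread(f"pics/{n}0.png");c=ctrl.calibration(n)
    hsv=cv2.cvtColor(im,cv2.COLOR_BGR2HSV)
    m=((hsv[...,2]>110)&(hsv[...,1]<60)).astype(np.uint8)
    roi=np.zeros_like(m);cv2.fillConvexPoly(roi,cv2.dilate(np.zeros((1,1),np.uint8),None)*0+0 if 0 else np.array(cs,np.int32),1)
    roi=cv2.dilate(roi,np.ones((13,13)));m&=roi
    h=cv2.convexHull(np.argwhere(m)[:,::-1].astype(np.int32)).astype(np.float32)
    W=ray(c,h[:,0],12)
    # fit lines to hull edge: nearest refined corner = hull pt closest to guess
    q=[h[np.argmin(((h[:,0]-g)**2).sum(1)),0] for g in np.array(cs)]
    w=ray(c,q,12)
    print(n,np.array(q).tolist(),w); 
    print(rigid(D,w)); print(cv2.minAreaRect(W.astype(np.float32)))
    if n=="scene": print(rigid(np.array(D)[[0,1,3]],w[[0,1,3]]))
E
```

```text
side [[348.0, 176.0], [260.0, 270.0], [412.0, 351.0], [482.0, 233.0]] [[ 645.1667 -239.0821]
 [ 663.1096   30.1648]
 [ 396.7547   46.5786]
 [ 383.6124 -222.2345]]
(np.float64(-0.060291392406887516), array([527.1518, -96.4446]), array([[ 0.9982,  0.0603],
       [-0.0603,  0.9982]]), array([[-3.6145, -0.0497],
       [-1.9404, -0.3122],
       [ 1.2142, -0.1672],
       [ 4.3407,  0.5292]]))
((523.482421875, -95.16413879394531), (274.5518798828125, 270.3220520019531), 86.69058227539062)
scene [[199.0, 388.0], [361.0, 290.0], [282.0, 227.0], [114.0, 274.0]] [[ 658.6185 -239.5581]
 [ 670.5904   21.1594]
 [ 467.8319   38.2622]
 [ 393.5688 -227.7449]]
(np.float64(-0.11527062342131181), array([ 552.6192, -102.5454]), array([[ 0.9934,  0.115 ],
       [-0.115 ,  0.9934]]), array([[ -7.6109,  12.0435],
       [-26.6932,   4.5528],
       [ 38.7565,  -9.3986],
       [ -4.4524,  -7.1976]]))
((528.9029541015625, -100.42079162597656), (271.05010986328125, 275.058837890625), 86.69144439697266)
(np.float64(-0.04931107479287113), array([ 536.526 , -101.7976]), array([[ 0.9988,  0.0493],
       [-0.0493,  0.9988]]), array([[-1.0951,  3.4832],
       [-2.4319, -5.471 ],
       [ 3.527 ,  1.9878]]))
```

```bash
python3 - <<'E'
from h import *; from station import ctrl
from scipy.spatial.transform import Rotation as Ro
c=ctrl.calibration("wrist");s=ctrl.state()
R=Ro.from_rotvec(s["tcp_rot"]).as_matrix();T=c["pose"]
print(c["camera_matrix"],"cam in tool",R.T@(T[:3,3]-s["ee_pos"]),"\n",R.T@T[:3,:3])
for n,pts in (("side",[(283,338),(437,197),(380,170)]),("scene",[(352,255),(103,338),(138,405)])):
    w=ray(ctrl.calibration(n),pts,0);y=-.058;r=np.array([[np.cos(y),-np.sin(y)],[np.sin(y),np.cos(y)]])
    print(n,w,(w-[531,-98])@r)
E
```

```text
[[352.3543   0.     325.1571]
 [  0.     352.3543 240.3036]
 [  0.       0.       1.    ]] cam in tool [  71.2677   -0.4703 -170.6489] 
 [[ 0.0003  0.9675  0.253 ]
 [ 1.      0.0001 -0.0018]
 [-0.0018  0.253  -0.9675]]
side [[ 569.7031  112.608 ]
 [ 484.1138 -280.6384]
 [ 605.857  -297.3056]] [[  26.4296  212.4974]
 [ -36.2203 -185.0492]
 [  86.2844 -194.6312]]
scene [[ 594.1319   82.2876]
 [ 495.2902 -289.1253]
 [ 622.5468 -300.0321]] [[  52.5749  183.644 ]
 [ -24.5707 -192.8739]
 [ 103.1042 -196.3856]]
```

{"fn": "send_rows", "kwargs": {
  "deltas": [0, 0, 0, 0.0223, -0.0238, 0, 0, 0, 0, 0, 0.0223, -0.0238, 0, 0, 0, 0, 0, 0.0223, -0.0238, 0, 0, 0, 0, 0, 0.0223, -0.0238, 0, 0, 0, 0, 0, 0.0223, -0.0238, 0, 0, 0, 0, 0, 0.0223, -0.0238, 0, 0, 0, 0, 0, 0.0223, -0.0238, 0, 0, 0, 0, 0, 0.0223, -0.0238, 0, 0, 0, 0, 0, 0.0223, -0.0238, 0, 0, 0, 0, 0, 0.0223, -0.0238, 0, 0]
}}

```text
clock: 0.93
ee_pos: [372.6, -244.8, 213.8]
tcp_rot: [-3.057, -0.722, 0.0]
wrist_force: [1.5, -1.0, 0.1]
opening: 0.296
finger_force: 0.0
```

{"fn": "send_rows", "kwargs": {
  "deltas": [0, 0, 0, 0.0223, -0.0238, 0, 0, 0, 0, 0, 0.0223, -0.0238, 0, 0, 0, 0, 0, 0.0223, -0.0238, 0, 0, 0, 0, 0, 0.0223, -0.0238, 0, 0, 0, 0, 0, 0.0223, -0.0238, 0, 0, 0, 0, 0.1044, 0, 0, 0, 0, 0, 0, 0.1044, 0, 0, 0, 0, 0, 0, 0.1044, 0, 0, 0, 0, 0, 0, 0.1044, 0, 0, 0, 0, 0, 0, 0.1044, 0, 0, 0, 0]
}}

```text
clock: 1.77
ee_pos: [418.9, -89.8, 213.8]
tcp_rot: [-3.14, 0.099, 0.001]
wrist_force: [0.2, -0.2, -0.6]
opening: 0.001
finger_force: 0.0
```

{"fn": "send_rows", "kwargs": {
  "deltas": [0, 0, 0, 0, 0, 0, 0, 0, 0, 0, 0, 0, 0, 0, 0, 0, 0, 0, 0, 0, 0]
}}

```text
clock: 2.02
ee_pos: [419.0, -90.0, 213.8]
tcp_rot: [-3.14, 0.086, 0.0]
wrist_force: [0.4, -0.3, -0.7]
opening: 0.006
finger_force: 0.0
```

```bash
python3 - <<'E'
from h import *; from station import ctrl
import pickle
s=ctrl.state();c=ctrl.calibration("wrist");im=ctrl.read_camera("wrist");cv2.imwrite("pics/w1.png",im)
pickle.dump(c,open("w1.pkl","wb"));print(s["clock"],s["q"],s["ee_pos"],s["tcp_rot"],s["wrist_force"])
E
```

```text
2.0167 [-0.3513  0.218   1.8008  0.      1.123   1.2741] [418.9643 -90.0439 213.8351] [-3.1403  0.0858  0.0004] [ 0.4397 -0.281  -0.7201]
```

View pics/w1.png

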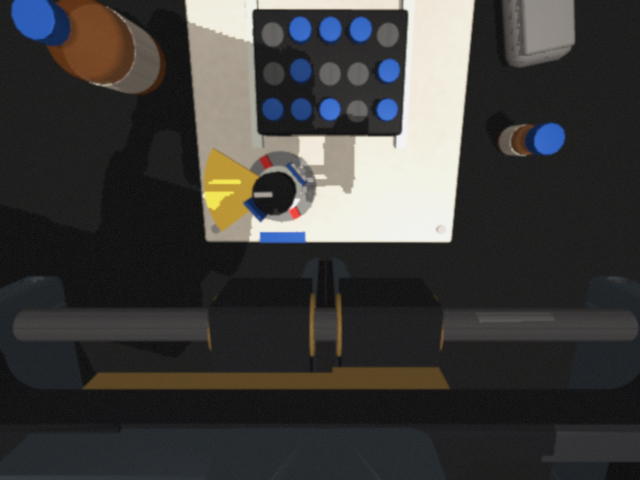

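The wrist view (up = dock +x) shows the knob cap at about (274,193) with tabs at (255,210) and (297,173). The rack's front edge is at row 134, columns 257–402, and the plate's front edge is at row 242, columns 205–452.

```bash
python3 - <<'E'
from h import *; import pickle
c=pickle.load(open("w1.pkl","rb"));im=cv2.imread("pics/w1.png");hsv=cv2.cvtColor(im,cv2.COLOR_BGR2HSV)
g=im.max(2).astype(int)
def edge(seq,thr): # subpixel crossing
    seq=np.array(seq,float);i=np.where((seq[:-1]>thr)!=(seq[1:]>thr))[0]
    return i[-1]+(thr-seq[i[-1]])/(seq[i[-1]+1]-seq[i[-1]]) if len(i) else np.nan
F=np.array([(x,edge(g[225:255,x],80)+225) for x in list(range(232,256,4))+list(range(312,430,6))])
L=np.array([(edge(g[y,175:225][::-1],70),y) for y in range(20,140,6)]);L[:,0]=224-L[:,0]
Rr=np.array([(edge(g[y,440:490],80)+440,y) for y in range(20,235,6)])
def line(p):
    p=p[~np.isnan(p).any(1)];w=ray(c,p,12);vx,vy,x,y=cv2.fitLine(w.astype(np.float32),cv2.DIST_HUBER,0,.01,.01).ravel();return np.array([x,y]),np.array([vx,vy])
lf,ll,lr=line(F),line(L),line(Rr)
yaws=[np.arctan2(lf[1][1],lf[1][0]),np.arctan2(ll[1][1],ll[1][0]),np.arctan2(lr[1][1],lr[1][0])]
print("yaws",[(a+np.pi/4)%(np.pi/2)-np.pi/4 for a in yaws])
yaw=np.mean([(a+np.pi/4)%(np.pi/2)-np.pi/4 for a in yaws])
ex=np.array([np.cos(yaw),np.sin(yaw)]);ey=np.array([-ex[1],ex[0]])
xf=lf[0]@ex+140; yl,yr=ll[0]@ey,lr[0]@ey
print("width",yl-yr); o=ex*xf+ey*(yl+yr)/2
print("yaw",yaw,"origin",o,"knob",o-80*ex+50*ey)
# knob: collar red posts, cap, rack
R=np.c_[ex,ey]
for p,z in (((274,193),71),((266,161),22),((295,212),22),((257,134),57),((402,134),57)):
    print(p,z,ray(c,[p],z)@np.eye(2),(ray(c,[p],z)-o)@R)
k=np.r_[o-80*ex+50*ey,71];print(proj(c,[k,np.r_[k[:2],22]]))
crop=cv2.resize(im[100:250,180:380],(800,600),interpolation=cv2.INTER_CUBIC);cv2.imwrite("pics/w1c.png",crop)
E
```

```text
yaws [np.float32(-0.059358895), np.float32(-0.05625528), np.float32(-0.05695802)]
width 269.5778
yaw -0.057524066 origin [ 530.2606 -100.0674] knob [453.2675 -45.5508]
(274, 193) 71 [[454.1288 -46.4123]] [[-79.0906  49.1894]]
(266, 161) 22 [[480.9334 -33.9509]] [[-53.0467  63.1712]]
(295, 212) 22 [[427.6563 -59.0956]] [[-104.7901   35.0051]]
(257, 134) 57 [[505.6133 -33.9613]] [[-28.4071  64.5797]]
(402, 134) 57 [[ 498.6264 -162.8894]] [[-27.9701 -64.5367]]
[[273.1218 194.0218]
 [279.9027 188.0243]]
```

View pics/w1c.png

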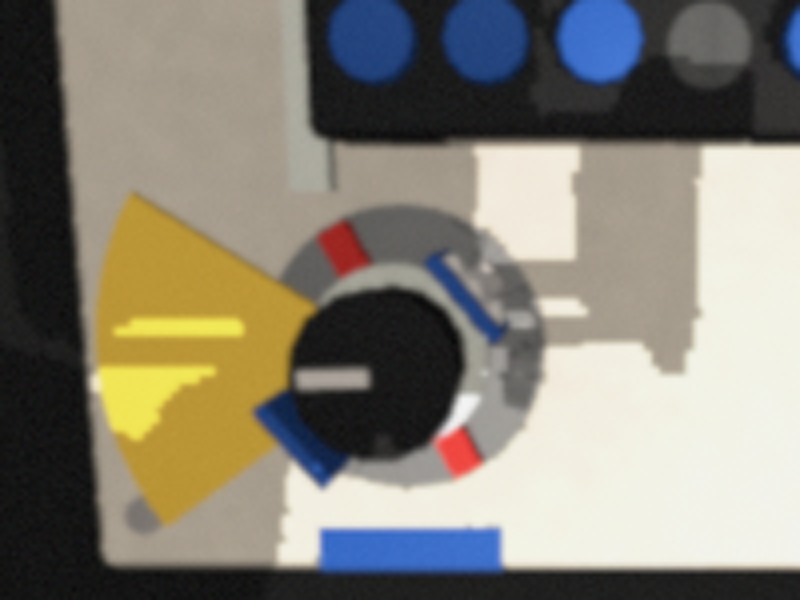

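The crop confirms the knob cap, tabs and blade. Knob-axis predictions match the cap to about 1 mm, and the rack is 28 mm short. Descending behind the push point.

{"fn": "send_rows", "kwargs": {
  "deltas": [0, 0, 0.003, 0.0066, 0.0064, 0.0296, 0, 0, 0, 0, 0.0066, 0.0064, 0.0296, 0, 0, 0, 0, 0.0066, 0.0064, 0.0296, 0, 0, 0, 0, 0.0066, 0.0064, 0.0296, 0, 0, 0, 0, 0.0066, 0.0064, 0.0296, 0, 0, 0, 0, 0.0066, 0.0064, 0.0296, 0, 0, 0, 0, 0, 0, 0, 0, 0, 0, 0, 0, 0, 0, 0]
}}

```text
clock: 2.73
ee_pos: [455.4, -130.5, 35.7]
tcp_rot: [-3.139, 0.095, 0.005]
wrist_force: [-0.1, 0.9, 1.2]
opening: 0.004
finger_force: 0.0
```

{"fn": "send_rows", "kwargs": {
  "deltas": [0, 0, 0, 0.005, 0, 0, 0, 0, 0, 0, 0.005, 0, 0, 0, 0, 0, 0, 0.005, 0, 0, 0, 0, 0, 0, 0.003, 0, 0, 0, 0, 0, 0, 0.002, 0, 0, 0, 0, 0, 0, 0.002, 0, 0, 0, 0, 0, 0, 0.002, 0, 0, 0, 0, 0, 0, 0.002, 0, 0, 0]
}}

```text
clock: 3.4
ee_pos: [482.2, -132.3, 36.4]
tcp_rot: [-3.14, 0.096, 0.0]
wrist_force: [-1.6, -0.3, 0.5]
opening: 0.004
finger_force: 0.8
```

{"fn": "send_rows", "kwargs": {
  "deltas": [0, 0, 0, 0.002, 0, 0, 0, 0, 0, 0, 0.002, 0, 0, 0, 0, 0, 0, 0.002, 0, 0, 0, 0, 0, 0, 0.002, 0, 0, 0, 0, 0, 0, 0.002, 0, 0, 0, 0, 0, 0, 0.002, 0, 0, 0, 0, 0, 0, 0.002, 0, 0, 0]
}}

```text
clock: 3.98
ee_pos: [496.2, -133.1, 36.2]
tcp_rot: [-3.14, 0.096, 0.0]
wrist_force: [-1.7, 2.7, 0.6]
opening: 0.008
finger_force: 1.1
```

{"fn": "send_rows", "kwargs": {
  "deltas": [0, 0, 0, 0.001, 0, 0, 0, 0, 0, 0, 0.001, 0, 0, 0, 0, 0, 0, 0.001, 0, 0, 0, 0, 0, 0, 0.001, 0, 0, 0, 0, 0, 0, 0.001, 0, 0, 0]
}}

```text
clock: 4.4
ee_pos: [501.2, -133.5, 36.3]
tcp_rot: [-3.14, 0.096, 0.0]
wrist_force: [-2.3, 0.8, -1.3]
opening: 0.003
finger_force: 1.0
```

{"fn": "send_rows", "kwargs": {
  "deltas": [0, 0, 0, 0.001, 0, 0, 0, 0, 0, 0, 0.001, 0, 0, 0, 0, 0, 0, 0.001, 0, 0, 0, 0, 0, 0, 0.001, 0, 0, 0, 0, 0, 0, 0.001, 0, 0, 0, 0, 0, 0, 0.001, 0, 0, 0]
}}

```text
clock: 4.9
ee_pos: [507.2, -133.9, 36.3]
tcp_rot: [-3.14, 0.096, 0.0]
wrist_force: [-2.7, 2.2, -1.0]
opening: 0.008
finger_force: 1.0
```

{"fn": "send_rows", "kwargs": {
  "deltas": [0, 0, 0, 0.0005, 0, 0, 0, 0, 0, 0, 0.0005, 0, 0, 0, 0, 0, 0, 0.0005, 0, 0, 0, 0, 0, 0, 0.0005, 0, 0, 0]
}}

```text
clock: 5.23
ee_pos: [509.2, -134.0, 36.3]
tcp_rot: [3.14, -0.096, -0.0]
wrist_force: [-2.2, 0.7, -0.2]
opening: 0.003
finger_force: 1.0
```

```bash
cat > rk.py <<'E'
from h import *; from station import ctrl
import sys
n=sys.argv[1]
im=ctrl.read_camera("side");cv2.imwrite(f"pics/{n}.png",cv2.resize(im[150:360,240:520],(800,600),interpolation=cv2.INTER_CUBIC))
s=ctrl.state();print(s["clock"],s["ee_pos"],s["wrist_force"])
E
python3 rk.py s1
```

```text
5.2833 [ 509.2778 -134.0574   36.3204] [-1.7766  2.1204 -0.8284]
```

View pics/s1.png

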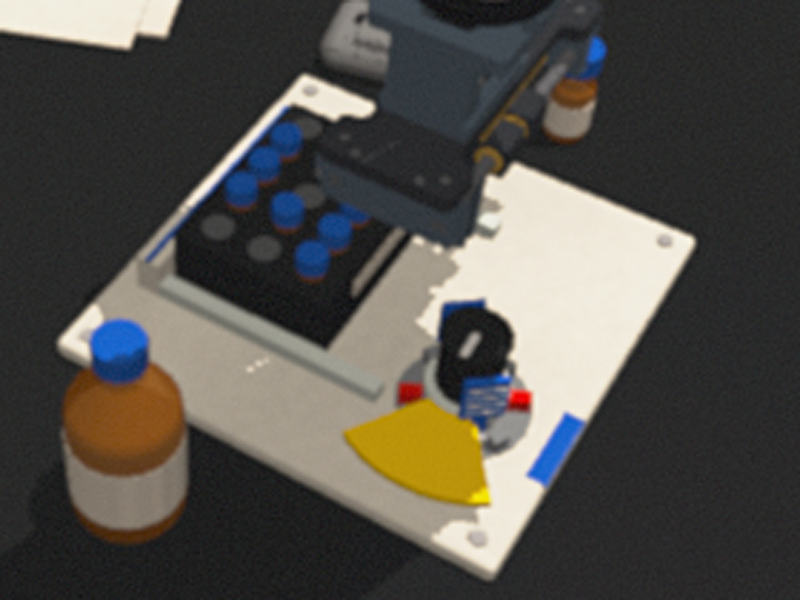

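The rack is nearly at the stop, with a small gap left. I'll carry on in half-millimetre rows, watching the force.

{"fn": "send_rows", "kwargs": {
  "deltas": [0, 0, 0, 0.0005, 0, 0, 0, 0, 0, 0, 0.0005, 0, 0, 0, 0, 0, 0, 0.0005, 0, 0, 0]
}}

```text
clock: 5.53
ee_pos: [510.7, -134.1, 36.3]
tcp_rot: [3.14, -0.096, -0.0]
wrist_force: [-5.3, 0.2, 0.4]
opening: 0.004
finger_force: 2.8
```

{"fn": "send_rows", "kwargs": {
  "deltas": [0, 0, 0, 0.0005, 0, 0, 0, 0, 0, 0, 0.0005, 0, 0, 0]
}}

```text
clock: 5.7
ee_pos: [510.7, -134.1, 36.3]
tcp_rot: [-3.14, 0.096, 0.003]
wrist_force: [-10.7, -1.8, 6.8]
opening: 0.002
finger_force: 5.3
```

{"fn": "send_rows", "kwargs": {
  "deltas": [0, 0, 0, 0.0005, 0, 0, 0, 0, 0, 0, 0.0003, 0, 0, 0]
}}

```text
clock: 5.87
ee_pos: [510.7, -134.1, 36.3]
tcp_rot: [-3.14, 0.096, 0.005]
wrist_force: [-14.3, -4.5, 10.4]
opening: 0.002
finger_force: 7.0
```

Force jumped and position stopped at x = 510.7, so the rack is home. Backing off, rising, going over the knob and turning to the tab line.

{"fn": "send_rows", "kwargs": {
  "deltas": [0, 0, 0, -0.005, 0, 0, 0, 0, 0, 0, -0.0125, 0, 0, 0, 0, 0, 0, -0.0125, 0, 0, 0, 0, 0, 0, 0, 0, -0.032, 0, 0, 0, 0, 0, 0, -0.032, 0, 0, 0, 0, -0.0108, -0.0282, 0, 0.0912, 0, 0, 0, -0.0108, -0.0282, 0, 0.0912, 0, 0, 0, -0.0108, -0.0282, 0, 0.0912]
}}

```text
clock: 6.53
ee_pos: [455.8, -45.5, 101.1]
tcp_rot: [3.14, -0.098, 0.005]
wrist_force: [0.8, 1.4, 0.8]
opening: 0.194
finger_force: 0.0
```

{"fn": "send_rows", "kwargs": {
  "deltas": [0, 0, -0.1163, 0, 0, 0, 0.0912, 0, 0, -0.1163, 0, 0, 0, 0.0912, 0, 0, -0.1163, 0, 0, 0, 0.0912, 0, 0, -0.1163, 0, 0, 0, 0.0912, 0, 0, -0.1163, 0, 0, 0, 0.0912, 0, 0, -0.1163, 0, 0, 0, 0.0912, 0, 0, 0, 0, 0, 0, 0.0912, 0, 0, 0, 0, 0, 0, 0.0912]
}}

```text
clock: 7.2
ee_pos: [455.7, -46.1, 100.5]
tcp_rot: [2.985, 0.977, 0.001]
wrist_force: [0.6, 0.1, -0.4]
opening: 0.779
finger_force: 0.0
```

```bash
python3 - <<'E'
from h import *; from station import ctrl
from scipy.spatial.transform import Rotation as Ro
import pickle
s=ctrl.state();c=ctrl.calibration("wrist");im=ctrl.read_camera("wrist");cv2.imwrite("pics/w2.png",im);pickle.dump((c,s),open("w2.pkl","wb"))
R=Ro.from_rotvec(s["tcp_rot"]).as_matrix();print(s["clock"],s["q"],s["ee_pos"],s["wrist_force"])
print("tool y dock yaw deg",np.degrees(np.arctan2(R[1,1],R[0,1])+.0575))
t=s["ee_pos"]; print("tcp axis px z71,66",proj(c,[[t[0],t[1],71],[t[0],t[1],66]]),"est knob",proj(c,[[453.3,-45.6,71]]))
E
```

```text
7.2 [-0.2312  0.4302  1.8789  0.0001  0.8316  0.7067] [455.736  -46.05   100.4575] [ 0.5858  0.0894 -0.3593]
tool y dock yaw deg -50.44442064640642
tcp axis px z71,66 [[325.2848 270.8852]
 [325.2617 268.1463]] est knob [[322.287  273.5545]]
```

View pics/w2.png

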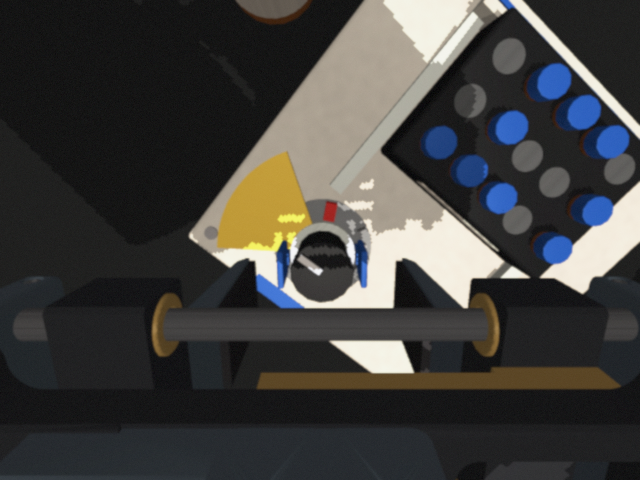

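The view shows the knob centred near (322,268) between the open fingers, with the tabs at columns ~283 and ~362. The tool axis is at (325,271), so the tool-y correction is about −1.7 mm. A quick mask measurement to confirm.

```bash
python3 - <<'E'
from h import *; import pickle
c,s=pickle.load(open("w2.pkl","rb"));im=cv2.imread("pics/w2.png");hsv=cv2.cvtColor(im,cv2.COLOR_BGR2HSV)
m=((hsv[...,0]>100)&(hsv[...,0]<130)&(hsv[...,1]>120)&(hsv[...,2]>30)).astype(np.uint8)
for x0,x1 in ((270,295),(350,375)):
    p=np.argwhere(m[230:300,x0:x1])[:,::-1]+[x0,230];print(p.min(0),p.max(0),p.mean(0),np.percentile(p,[5,95],axis=0))
g=im.max(2)
for r in (255,265,275): print(r,g[r,276:370].tolist())
print("col322",g[225:312,322].tolist())
E
```

```text
[270 242] [291 299] [280.4714 274.2184] [[271. 248.]
 [287. 298.]]
[355 241] [366 286] [361.1144 261.8351] [[356. 244.]
 [365. 282.]]
255 [138, 120, 122, 123, 121, 113, 97, 77, 70, 77, 103, 132, 133, 128, 196, 240, 244, 239, 214, 138, 66, 31, 41, 78, 127, 147, 122, 85, 56, 48, 55, 59, 57, 49, 39, 43, 53, 43, 33, 32, 42, 46, 33, 26, 28, 33, 30, 25, 25, 23, 28, 43, 55, 54, 36, 34, 39, 43, 34, 27, 29, 33, 29, 28, 21, 24, 32, 44, 55, 53, 44, 87, 172, 233, 245, 247, 247, 243, 214, 141, 140, 150, 104, 72, 71, 92, 113, 125, 124, 125, 123, 125, 145, 198]
265 [214, 196, 204, 211, 214, 200, 157, 99, 71, 70, 80, 96, 108, 107, 113, 77, 40, 33, 26, 27, 24, 23, 24, 23, 22, 29, 43, 71, 106, 136, 158, 171, 178, 176, 175, 175, 174, 171, 161, 141, 109, 77, 50, 31, 23, 25, 23, 19, 24, 27, 27, 25, 24, 23, 21, 25, 23, 27, 22, 23, 21, 24, 22, 24, 23, 24, 27, 26, 27, 33, 35, 36, 26, 21, 25, 40, 69, 86, 82, 75, 84, 85, 71, 69, 87, 134, 187, 211, 212, 206, 195, 193, 231, 243]
275 [223, 191, 195, 209, 212, 205, 174, 124, 84, 73, 91, 123, 157, 165, 136, 81, 60, 59, 61, 61, 60, 60, 60, 59, 58, 66, 63, 63, 61, 62, 63, 62, 63, 62, 63, 61, 63, 63, 64, 68, 86, 117, 139, 125, 87, 68, 64, 63, 62, 64, 62, 64, 63, 64, 63, 64, 64, 63, 62, 63, 63, 61, 64, 63, 64, 61, 64, 64, 63, 63, 63, 63, 61, 62, 61, 62, 69, 101, 136, 148, 139, 111, 86, 75, 99, 147, 191, 210, 211, 200, 186, 195, 237, 244]
col322 [166, 165, 164, 162, 156, 135, 73, 19, 18, 12, 10, 17, 16, 21, 11, 13, 10, 20, 25, 27, 29, 40, 55, 66, 66, 66, 65, 65, 61, 48, 30, 26, 24, 25, 24, 25, 23, 26, 22, 22, 23, 25, 33, 68, 127, 169, 151, 104, 72, 63, 64, 63, 62, 63, 65, 61, 62, 62, 63, 60, 65, 59, 60, 62, 61, 59, 61, 60, 60, 60, 61, 59, 57, 57, 57, 66, 104, 181, 237, 244, 245, 243, 223, 129, 56, 50, 49]
```

{"fn": "send_rows", "kwargs": {
  "deltas": [0, 0, 0.008, 0.0004, -0.0019, 0, 0.0912, 0, 0, 0, 0, 0, 0.0208, 0.0912, 0, 0, 0, 0, 0, 0.0208, 0.0912, 0, 0, 0, 0, 0, 0.0208, 0.0912, 0, 0, 0, 0, 0, 0, 0.0912]
}}

```text
clock: 7.67
ee_pos: [453.0, -43.8, 35.5]
tcp_rot: [-2.987, -0.967, 0.005]
wrist_force: [-2.0, 0.7, -1.2]
opening: 1.0
finger_force: 0.0
```

{"fn": "send_rows", "kwargs": {
  "deltas": [0, 0, 0, 0, 0, 0, 0.062, 0, 0, 0, 0, 0, 0, 0.062, 0, 0, 0, 0, 0, 0, 0.062, 0, 0, 0, 0, 0, 0, 0.056, 0, 0, 0, 0, 0, 0, 0.052, 0, 0, 0, 0, 0, 0, 0.048, 0, 0, 0, 0, 0, 0, 0.044, 0, 0, 0, 0, 0, 0, 0.04, 0, 0, 0, 0, 0, 0, 0.04, 0, 0, 0, 0, 0, 0, 0.04]
}}

```text
clock: 8.5
ee_pos: [454.8, -44.2, 38.7]
tcp_rot: [2.987, 0.971, 0.001]
wrist_force: [-2.3, 2.7, 18.5]
opening: 0.44
finger_force: 24.0
```

```bash
cat > st.py <<'E'
from h import *; from station import ctrl
from scipy.spatial.transform import Rotation as Ro
s=ctrl.state();R=Ro.from_rotvec(s["tcp_rot"]).as_matrix()
print(s["clock"],s["ee_pos"],"F tool",R.T@s["wrist_force"],"M world",s["torque"],"M tool",R.T@s["torque"],"grip",s["finger_force"],"open mm",s["opening"]*91.2,"yaw",np.arctan2(R[1,1],R[0,1]))
E
python3 st.py
```

```text
8.5 [454.828  -44.1658  38.6618] F tool [ -0.2784  -3.5743 -18.4895] M world [0.3997 0.4727 0.0598] M tool [ 0.6012 -0.1473 -0.0595] grip 23.974255621433258 open mm 40.16617706137103 yaw -0.942271161282
```

Both tabs appear fully pinched (opening 40 mm), but there is an 18 N vertical load. I'll relieve it.

{"fn": "send_rows", "kwargs": {
  "deltas": [0, 0, 0, 0, 0, -0.0005, 0.04, 0, 0, 0, 0, 0, -0.0005, 0.04, 0, 0, 0, 0, 0, 0, 0.04]
}}

```text
clock: 8.75
ee_pos: [454.7, -44.2, 38.9]
tcp_rot: [2.988, 0.971, 0.0]
wrist_force: [1.9, 2.1, -2.8]
opening: 0.442
finger_force: 19.6
```

```bash
python3 st.py
```

```text
8.75 [454.7258 -44.189   38.9244] F tool [ 2.7783 -0.5176  2.8416] M world [ 0.1838 -0.3208  0.0704] M tool [-0.0399  0.3676 -0.0703] grip 19.553123116493225 open mm 40.31891936830115 yaw -0.9422556790831306
```

{"fn": "send_rows", "kwargs": {
  "deltas": [0, 0, 0.03, 0, 0, 0, 0.04, 0, 0, 0.03, 0, 0, 0, 0.04, 0, 0, 0.03, 0, 0, 0, 0.04]
}}

```text
clock: 9.0
ee_pos: [454.8, -44.3, 38.9]
tcp_rot: [3.029, 0.834, 0.001]
wrist_force: [1.7, 0.1, -2.1]
opening: 0.438
finger_force: 19.6
```

```bash
python3 st.py
```

```text
9.0 [454.8059 -44.2862  38.9333] F tool [1.4738 0.8036 2.0728] M world [-0.0705 -0.3113  0.0488] M tool [-0.2199  0.2314 -0.0488] grip 19.554527699947357 open mm 39.90385542366803 yaw -1.0336286936070154
```

Turning freely. Continuing to about 0.6, then 0.9.

{"fn": "send_rows", "kwargs": {
  "deltas": [0, 0, 0.05, 0, 0, 0, 0.04, 0, 0, 0.05, 0, 0, 0, 0.04, 0, 0, 0.05, 0, 0, 0, 0.04, 0, 0, 0.05, 0, 0, 0, 0.04, 0, 0, 0.05, 0, 0, 0, 0.04, 0, 0, 0.05, 0, 0, 0, 0.04, 0, 0, 0.05, 0, 0, 0, 0.04, 0, 0, 0.05, 0, 0, 0, 0.04, 0, 0, 0.05, 0, 0, 0, 0.04, 0, 0, 0.05, 0, 0, 0, 0.04]
}}

```text
clock: 9.83
ee_pos: [455.1, -45.0, 39.0]
tcp_rot: [3.14, 0.057, 0.001]
wrist_force: [1.4, -10.1, -2.6]
opening: 0.442
finger_force: 19.3
```

```bash
python3 st.py
```

```text
9.8333 [455.1191 -44.9729  38.9617] F tool [ 0.9951 10.1255  2.6251] M world [-1.9986 -0.107   0.1043] M tool [-2.0011  0.0341 -0.1061] grip 19.318758845329285 open mm 40.29956661082695 yaw -1.5342903516795443
```

{"fn": "send_rows", "kwargs": {
  "deltas": [0, 0, 0, 0, 0.0005, 0, 0.04, 0, 0, 0.04, 0, 0, 0, 0.04, 0, 0, 0.04, 0, 0, 0, 0.04, 0, 0, 0.04, 0, 0, 0, 0.04, 0, 0, 0.04, 0, 0, 0, 0.04, 0, 0, 0.04, 0, 0, 0, 0.04, 0, 0, 0.04, 0, 0, 0, 0.04]
}}

```text
clock: 10.42
ee_pos: [455.0, -45.4, 39.0]
tcp_rot: [3.125, -0.318, 0.001]
wrist_force: [1.0, -8.6, -3.4]
opening: 0.441
finger_force: 19.4
```

```bash
python3 st.py
```

```text
10.4167 [455.0047 -45.4019  38.9565] F tool [2.7095 8.219  3.4014] M world [-1.8642 -0.0842  0.0143] M tool [-1.8091  0.4578 -0.0156] grip 19.405917674303055 open mm 40.22902279811256 yaw -1.773497541433868
```

{"fn": "send_rows", "kwargs": {
  "deltas": [0, 0, 0, 0, 0.0004, 0, 0.04, 0, 0, 0.03, 0, 0, 0, 0.04, 0, 0, 0.03, 0, 0, 0, 0.04, 0, 0, 0.03, 0, 0, 0, 0.04, 0, 0, 0.03, 0, 0, 0, 0.04, 0, 0, 0.03, 0, 0, 0, 0.04]
}}

```text
clock: 10.92
ee_pos: [454.9, -45.7, 38.9]
tcp_rot: [3.092, -0.55, 0.001]
wrist_force: [1.4, -7.2, -3.0]
opening: 0.438
finger_force: 19.4
```

```bash
python3 st.py
```

```text
10.9167 [454.9146 -45.6839  38.9469] F tool [3.8298 6.2903 2.9637] M world [-1.5747 -0.0773  0.059 ] M tool [-1.4513  0.6158 -0.06  ] grip 19.41587269306183 open mm 39.944816800893534 yaw -1.9230267224138518
```

q ≈ 0.99. From here I feel for the stop in small steps.

{"fn": "send_rows", "kwargs": {
  "deltas": [0, 0, 0.02, 0, 0.0003, 0, 0.04, 0, 0, 0.02, 0, 0, 0, 0.04, 0, 0, 0, 0, 0, 0, 0.04]
}}

```text
clock: 11.17
ee_pos: [454.9, -45.8, 39.0]
tcp_rot: [3.081, -0.613, 0.001]
wrist_force: [2.4, -6.2, -4.0]
opening: 0.44
finger_force: 19.2
```

```bash
python3 st.py
```

```text
11.1667 [454.8558 -45.8186  38.9546] F tool [4.6303 4.8324 3.9914] M world [-1.1836 -0.3233  0.0164] M tool [-0.9699  0.7515 -0.0171] grip 19.205034971237183 open mm 40.155301666677516 yaw -1.9633741378290097
```

{"fn": "send_rows", "kwargs": {
  "deltas": [0, 0, 0.02, 0, 0, 0, 0.04, 0, 0, 0.02, 0, 0, 0, 0.04, 0, 0, 0, 0, 0, 0, 0.04]
}}

```text
clock: 11.42
ee_pos: [454.9, -45.9, 39.0]
tcp_rot: [3.068, -0.674, 0.001]
wrist_force: [2.0, -5.7, -4.5]
opening: 0.442
finger_force: 19.2
```

```bash
python3 st.py
```

```text
11.4167 [454.8535 -45.895   38.9537] F tool [4.2174 4.3768 4.5014] M world [-1.3356 -0.2441  0.0449] M tool [-1.1103  0.7814 -0.0457] grip 19.239124953746796 open mm 40.31287859216771 yaw -2.0032622826636297
```

{"fn": "send_rows", "kwargs": {
  "deltas": [0, 0, 0.02, 0, 0, 0, 0.04, 0, 0, 0.01, 0, 0, 0, 0.04, 0, 0, 0, 0, 0, 0, 0.04]
}}

```text
clock: 11.67
ee_pos: [454.8, -45.9, 39.0]
tcp_rot: [3.058, -0.719, 0.001]
wrist_force: [2.3, -7.5, -3.0]
opening: 0.44
finger_force: 19.3
```

```bash
python3 st.py
```

```text
11.6667 [454.8291 -45.8925  38.9577] F tool [5.4417 5.6978 3.0296] M world [-1.4335 -0.2425  0.0409] M tool [-1.1752  0.8559 -0.0418] grip 19.281047880649567 open mm 40.08884266845136 yaw -2.0326300465996407
```

{"fn": "send_rows", "kwargs": {
  "deltas": [0, 0, 0.02, 0, 0, 0, 0.04, 0, 0, 0.01, 0, 0, 0, 0.04, 0, 0, 0, 0, 0, 0, 0.04]
}}

```text
clock: 11.92
ee_pos: [454.8, -45.9, 39.0]
tcp_rot: [3.046, -0.765, 0.001]
wrist_force: [1.6, -8.1, -4.3]
opening: 0.444
finger_force: 19.3
```

```bash
python3 st.py
```

```text
11.9167 [454.7889 -45.9282  38.9661] F tool [5.2553 6.4168 4.3044] M world [-1.5595 -0.1725  0.0106] M tool [-1.2931  0.8885 -0.0115] grip 19.307261109352112 open mm 40.46317617811519 yaw -2.0626369533193003
```

{"fn": "send_rows", "kwargs": {
  "deltas": [0, 0, 0.02, 0.0002, 0.0003, 0, 0.04, 0, 0, 0.02, 0, 0, 0, 0.04, 0, 0, 0, 0, 0, 0, 0.04]
}}

```text
clock: 12.17
ee_pos: [454.8, -46.0, 39.0]
tcp_rot: [3.03, -0.827, 0.001]
wrist_force: [2.2, -5.2, -4.5]
opening: 0.442
finger_force: 19.3
```

```bash
python3 st.py
```

```text
12.1667 [454.7718 -46.047   38.9585] F tool [4.5436 3.3633 4.4867] M world [-1.0903 -0.3291  0.064 ] M tool [-0.7718  0.8375 -0.0645] grip 19.28885132074356 open mm 40.29299205240776 yaw -2.1038944804509776
```

{"fn": "send_rows", "kwargs": {
  "deltas": [0, 0, 0.02, 0, 0, 0, 0.04, 0, 0, 0.01, 0, 0, 0, 0.04, 0, 0, 0, 0, 0, 0, 0.04]
}}

```text
clock: 12.42
ee_pos: [454.7, -46.1, 38.9]
tcp_rot: [3.018, -0.872, 0.001]
wrist_force: [0.9, -6.5, -3.1]
opening: 0.441
finger_force: 19.3
```

```bash
python3 st.py
```

```text
12.4167 [454.7197 -46.0711  38.9376] F tool [4.2277 5.0513 3.0945] M world [-1.2847 -0.2506  0.0456] M tool [-0.9532  0.897  -0.0461] grip 19.33121144771576 open mm 40.22895892018763 yaw -2.1332250665307995
```

q ≈ 1.20 and still free.

{"fn": "send_rows", "kwargs": {
  "deltas": [0, 0, 0.02, 0, 0, 0, 0.04, 0, 0, 0.01, 0, 0, 0, 0.04, 0, 0, 0, 0, 0, 0, 0.04]
}}

```text
clock: 12.67
ee_pos: [454.7, -46.1, 39.0]
tcp_rot: [3.004, -0.917, 0.001]
wrist_force: [1.7, -7.5, -3.6]
opening: 0.441
finger_force: 19.4
```

```bash
python3 st.py
```

```text
12.6667 [454.6954 -46.1065  38.9534] F tool [5.6288 5.2713 3.5814] M world [-1.3255 -0.2331  0.046 ] M tool [-0.9694  0.9335 -0.0465] grip 19.359716176986694 open mm 40.21501260818934 yaw -2.1632329540561472
```

{"fn": "send_rows", "kwargs": {
  "deltas": [0, 0, 0.02, 0, 0, 0, 0.04, 0, 0, 0.01, 0, 0, 0, 0.04, 0, 0, 0, 0, 0, 0, 0.04]
}}

```text
clock: 12.92
ee_pos: [454.7, -46.1, 38.9]
tcp_rot: [2.99, -0.962, 0.001]
wrist_force: [1.2, -6.7, -2.6]
opening: 0.44
finger_force: 19.4
```

```bash
python3 st.py
```

```text
12.9167 [454.6562 -46.1404  38.9487] F tool [4.8632 4.7023 2.6311] M world [-1.4465 -0.166   0.0761] M tool [-1.0785  0.9782 -0.0766] grip 19.39013510942459 open mm 40.11633309606952 yaw -2.193219004169288
```

{"fn": "send_rows", "kwargs": {
  "deltas": [0, 0, 0.02, 0.0002, 0.0002, 0, 0.04, 0, 0, 0.01, 0, 0, 0, 0.04, 0, 0, 0, 0, 0, 0, 0.04]
}}

```text
clock: 13.17
ee_pos: [454.6, -46.2, 38.9]
tcp_rot: [2.976, -1.007, 0.001]
wrist_force: [1.7, -4.9, -2.5]
opening: 0.443
finger_force: 19.4
```

```bash
python3 st.py
```

```text
13.1667 [454.6274 -46.2321  38.9458] F tool [4.2594 2.8511 2.4839] M world [-1.0815 -0.2137  0.0539] M tool [-0.7296  0.8264 -0.0541] grip 19.428046345710754 open mm 40.37158775326921 yaw -2.223207075082509
```

{"fn": "send_rows", "kwargs": {
  "deltas": [0, 0, 0.02, 0, 0, 0, 0.04, 0, 0, 0.01, 0, 0, 0, 0.04, 0, 0, 0, 0, 0, 0, 0.04]
}}

```text
clock: 13.42
ee_pos: [454.6, -46.3, 38.9]
tcp_rot: [2.96, -1.051, 0.001]
wrist_force: [1.4, -5.7, -3.1]
opening: 0.441
finger_force: 19.5
```

```bash
python3 st.py
```

```text
13.4167 [454.6034 -46.2611  38.9405] F tool [4.6859 3.4823 3.0584] M world [-1.2408 -0.1762  0.0334] M tool [-0.852   0.9191 -0.0336] grip 19.46049392223358 open mm 40.25805039309922 yaw -2.2530610841443286
```

{"fn": "send_rows", "kwargs": {
  "deltas": [0, 0, 0.02, 0, 0, 0, 0.04, 0, 0, 0.01, 0, 0, 0, 0.04, 0, 0, 0, 0, 0, 0, 0.04]
}}

```text
clock: 13.67
ee_pos: [454.5, -46.3, 38.9]
tcp_rot: [2.944, -1.095, 0.0]
wrist_force: [1.0, -7.0, -2.7]
opening: 0.437
finger_force: 19.5
```

```bash
python3 st.py
```

```text
13.6667 [454.5434 -46.2688  38.9182] F tool [5.3788 4.6514 2.68  ] M world [-1.2701 -0.1274  0.0754] M tool [-0.878   0.9265 -0.0755] grip 19.493854343891144 open mm 39.852955220809356 yaw -2.283057108266976
```

{"fn": "send_rows", "kwargs": {
  "deltas": [0, 0, 0.02, 0, 0, 0, 0.04, 0, 0, 0.01, 0, 0, 0, 0.04, 0, 0, 0, 0, 0, 0, 0.04]
}}

```text
clock: 13.92
ee_pos: [454.5, -46.3, 38.9]
tcp_rot: [2.927, -1.139, 0.0]
wrist_force: [0.8, -6.6, -3.4]
opening: 0.443
finger_force: 19.5
```

```bash
python3 st.py
```

```text
13.9167 [454.5455 -46.3104  38.9283] F tool [5.0337 4.2967 3.3928] M world [-1.4119 -0.0711  0.0424] M tool [-0.9924  1.0068 -0.0426] grip 19.528469145298004 open mm 40.370949883322716 yaw -2.3130431805469702
```

{"fn": "send_rows", "kwargs": {
  "deltas": [0, 0, 0.015, 0.0002, 0.0002, 0, 0.04, 0, 0, 0.01, 0, 0, 0, 0.04, 0, 0, 0, 0, 0, 0, 0.04]
}}

```text
clock: 14.17
ee_pos: [454.5, -46.4, 38.9]
tcp_rot: [2.913, -1.176, 0.0]
wrist_force: [0.7, -4.6, -2.4]
opening: 0.44
finger_force: 19.6
```

```bash
python3 st.py
```

```text
14.1667 [454.5171 -46.4113  38.9275] F tool [3.7076 2.7948 2.3895] M world [-0.9994 -0.1206  0.0639] M tool [-0.6357  0.7806 -0.064 ] grip 19.569269120693207 open mm 40.16570841730389 yaw -2.338076378728654
```

{"fn": "send_rows", "kwargs": {
  "deltas": [0, 0, 0.015, 0, 0, 0, 0.04, 0, 0, 0.01, 0, 0, 0, 0.04, 0, 0, 0, 0, 0, 0, 0.04]
}}

```text
clock: 14.42
ee_pos: [454.5, -46.4, 38.9]
tcp_rot: [2.898, -1.212, 0.0]
wrist_force: [0.0, -5.6, -1.7]
opening: 0.441
finger_force: 19.6
```

```bash
python3 st.py; python3 rk.py s2
```

```text
14.4167 [454.4585 -46.4287  38.9225] F tool [3.9972 3.9327 1.7374] M world [-1.056  -0.1457  0.0546] M tool [-0.6379  0.8542 -0.0545] grip 19.63265061378479 open mm 40.25930457671916 yaw -2.363005156130942
14.4667 [454.4457 -46.4076  38.9228] [ 0.2179 -5.7936 -2.5734]
```

View pics/s2.png

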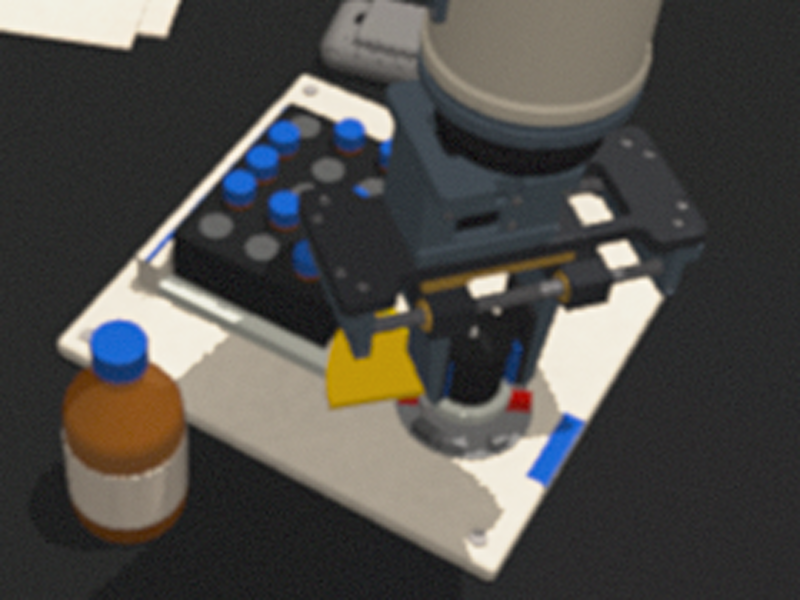

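The blade now stands in front of the rack (around (370,365) in the crop), so the knob has followed the fingers to q ≈ 1.43. The stop must be close.

{"fn": "send_rows", "kwargs": {
  "deltas": [0, 0, 0.01, 0, 0, 0, 0.04, 0, 0, 0.01, 0, 0, 0, 0.04, 0, 0, 0, 0, 0, 0, 0.04]
}}

```text
clock: 14.72
ee_pos: [454.5, -46.5, 38.9]
tcp_rot: [2.886, -1.241, 0.0]
wrist_force: [0.8, -7.0, -1.1]
opening: 0.441
finger_force: 20.1
```

```bash
python3 st.py
```

```text
14.7167 [454.483  -46.467   38.9431] F tool [5.6166 4.2747 1.125 ] M world [-1.16   -0.1089  0.2276] M tool [-0.7191  0.9167 -0.2276] grip 20.14230966567993 open mm 40.253760676032506 yaw -2.3827503459473913
```

{"fn": "send_rows", "kwargs": {
  "deltas": [0, 0, 0.01, 0, 0, 0, 0.04, 0, 0, 0.005, 0, 0, 0, 0.04, 0, 0, 0, 0, 0, 0, 0.04]
}}

```text
clock: 14.97
ee_pos: [454.5, -46.5, 38.9]
tcp_rot: [2.877, -1.261, 0.0]
wrist_force: [0.7, -6.8, -1.8]
opening: 0.442
finger_force: 20.9
```

```bash
python3 st.py
```

```text
14.9667 [454.4741 -46.4839  38.9473] F tool [5.4324 4.1065 1.8047] M world [-1.123  -0.0066  0.4218] M tool [-0.756   0.8305 -0.4218] grip 20.947673320770264 open mm 40.26687696160404 yaw -2.3971131316614978
```

Torque rose to 0.42 N m, so this is the end stop. I'll ease off slightly, release and rise.

{"fn": "send_rows", "kwargs": {
  "deltas": [0, 0, -0.015, 0, 0, 0, 0.04, 0, 0, 0, 0, 0, 0, 0.04, 0, 0, 0, 0, 0, 0, 0.046, 0, 0, 0, 0, 0, 0, 0.052, 0, 0, 0, 0, 0, 0, 0.06, 0, 0, 0, 0, 0, 0, 0.085, 0, 0, 0, 0, 0, 0, 0.085, 0, 0, 0, 0, 0, 0, 0.085, 0, 0, 0, 0, 0, 0, 0.085, 0, 0, 0, 0, 0, 0, 0.085]
}}

```text
clock: 15.8
ee_pos: [454.4, -46.2, 38.9]
tcp_rot: [-2.887, 1.24, 0.0]
wrist_force: [0.0, 0.2, 0.4]
opening: 0.925
finger_force: 0.0
```

{"fn": "send_rows", "kwargs": {
  "deltas": [0, 0, 0, 0, 0, 0, 0.085, 0, 0, 0, 0, 0, -0.015, 0.085, 0, 0, 0, 0, 0, -0.025, 0.085, 0, 0, 0, 0, 0, -0.03, 0.085, 0, 0, 0, 0, 0, -0.03, 0.085, 0, 0, 0, 0, 0, 0, 0.085, 0, 0, 0, 0, 0, 0, 0.085]
}}

```text
clock: 16.38
ee_pos: [455.3, -46.5, 140.2]
tcp_rot: [-2.886, 1.24, -0.005]
wrist_force: [-0.6, -0.8, 0.0]
opening: 0.931
finger_force: 0.0
```

```bash
python3 st.py; python3 - <<'E'
from h import *; from station import ctrl
im=ctrl.read_camera("wrist");cv2.imwrite("pics/w3.png",cv2.resize(im[150:360,190:470],(800,600),interpolation=cv2.INTER_CUBIC))
E
python3 rk.py s3
```

```text
16.3833 [455.3143 -46.4668 140.2343] F tool [ 0.166   0.9994 -0.0112] M world [ 0.0664  0.0718 -0.0566] M tool [-0.0065 -0.0974  0.0567] grip 0.0 open mm 84.88732702662018 yaw -2.3821168584451993
16.4833 [454.0331 -46.1945 138.4433] [-1.1287 -0.6343  0.5612]
```

View pics/w3.png

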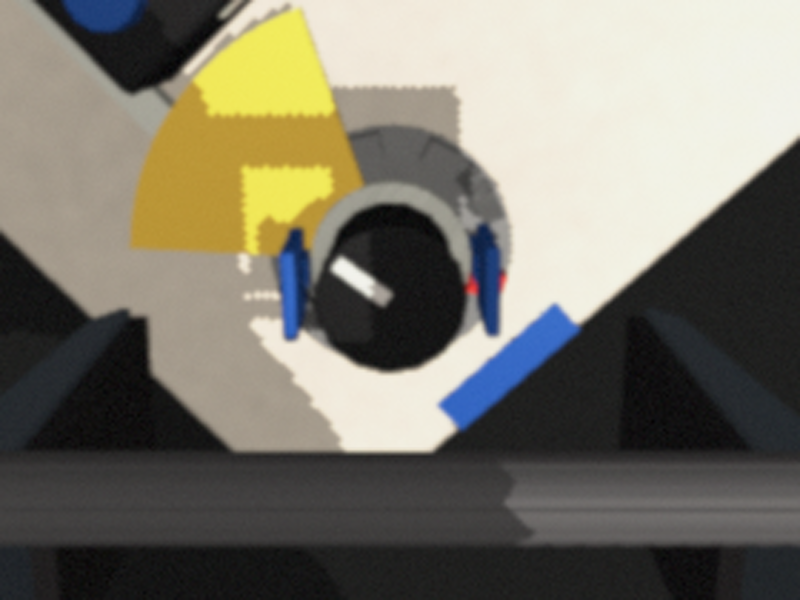

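View pics/s3.png

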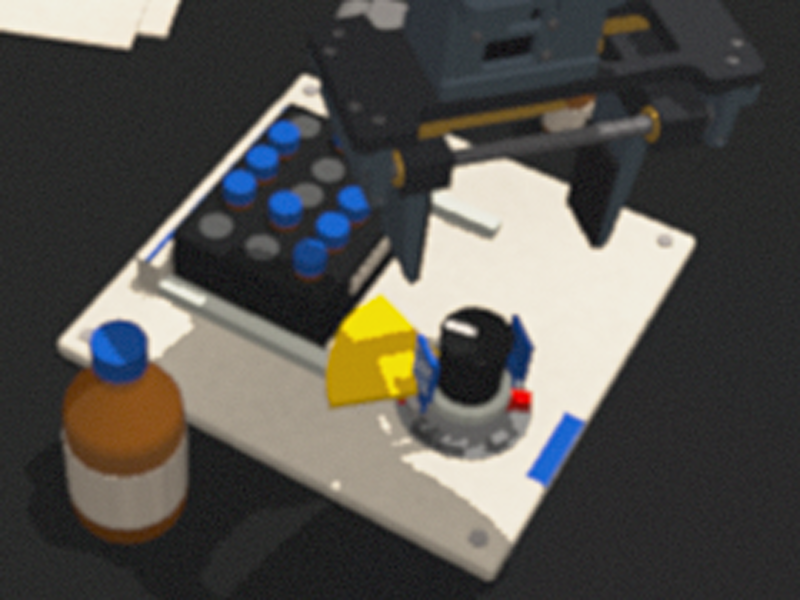

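Both tabs are out: in the wrist crop their outer faces at columns 280 and 500 span about 57 mm, symmetric about the knob. The blade bars the rack and the gripper is clear.

```bash
python3 -c "
from station import ctrl
print(ctrl.finish_job())"
```

```text
the job is handed in; nothing more can be done
None
```

The job is handed in: the rack is home, the knob is turned to its felt end stop at about 1.45 rad with both tabs sprung out, the yellow blade is in front of the rack, and I never touched the bystanders; no verdict came back.

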